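# Seat the green sensor board in its test dock

## Robot

A 7-joint arm with a two-finger parallel gripper is mounted at the origin on the work surface. World frame = base frame: x ahead of the robot, y to its left, z up, the work surface at z = 0. Lengths are in mm, angles in rad, forces in N, time in s.
With the tool pointing down it reaches from about 425 to 875 mm from the base axis. Payload 4.7 kg.
Tool frame: the origin (TCP) lies at the very end of the fingers, on their centre line; the grasp point (between the pads) lies 19 mm behind it; z points along the fingers, y is the direction in which the jaws open and shut (so a half turn about z gives the same grasp; the last joint's range is limited). The gripper opens to 85 mm and grips with 20 to 120 N. Pads are 22 mm wide; open, the fingers measure 114 mm over their backs; the gripper's body (76 mm by 85 mm) begins 54 mm behind the grasp point. The pads swing forward as they close: fully open they stand 13 mm farther back than shut.
Start: joints at [-1.326, 0.321, -0.07, 1.45, 0.023, 1.371, -0.057], TCP at [148.718, 632.778, 231.349] pointing down, gripper open.
Joint ranges: [-2.86, 2.86], [-0.3, 2.09], [-1.38, 1.24], [0.06, 2.45], [-1.56, 4.7], [0.09, 2.05], [-2.69, 2.69]. Speed limits (rad/s): [2.57, 2.57, 3.14, 3.14, 3.14, 3.14, 3.14].

## Interface

Orientations are given as [roll, pitch, yaw] about the fixed x, y, z axes, in that order (R = Rz(yaw) Ry(pitch) Rx(roll)).
In Python, from workcell import ctrl gives the robot as it stands.
- The arm moves only by the tool drive_tool, never from a script. Its argument "plan" is one flat list of numbers, 7 for each row, row after row: the shift along the tool's x, y, z in m, then the turn, a rotation vector about the tool's x, y, z in degrees, then the finger opening in m, from 0 to 0.0854. A call has 1 to 8 rows; each row shifts and turns the commanded pose from where the row before left it, along the tool's axes as they then stand; what a row does not reach is not made up. A row lasts 1/8 s, in which the tool goes at most 62.5 mm and 10.7 degrees, less where a joint would pass 70% of its speed; a pose out of reach is approached as far as the arm can. A call is refused whole if a number of a shift passes 0.0625 or a number of a turn 10.7, either way. A call with a gripper value outside its range is refused whole. The fingers move at their own pace and stop on an object; the grip force is fixed at half the most. Time passes only in rows, so rows that do not move let the fingers close. It gives the time, the measured TCP pose, the force and the opening at its end, in the units of the state.
- ctrl.get_obs(): the state, without advancing time (a new reading comes with each control period).
- ctrl.grab_frame(name): name is "scene" or "top" or "wrist"; returns a dict with "pixels" (384x512x3 uint8, blue, green, red), "intrinsics" (3x3 intrinsics, pixels), "eye" and "orientation" of the camera in the world. Camera axes: x right, y up, looking along -z (the intrinsics and any distortion apply to the point x, -y, -z); pixel columns grow to the right and rows downward; lengths in mm; the calibration is good to about 2 mm. A picture is of the moment at which its call begins. There is no depth.
- ctrl.close_job(): hands the job in, once; it reports no verdict.
Trained networks look in a picture, given as the dict that the camera call returned (one of the last four; its "shot" number tells which), for a name from the list of things; names that differ only in an ending like _2 or _b are one class to them, and where a whole thing is asked for, a point or a joint stands for the part that bears it (a point fixed in the world has none). Each returns a list of dicts, best first, with "conf" (0 to 1); they miss things now and then, are a little off and sometimes report something else, mostly with a low value. They report only what shows in the picture. A call takes as long as a camera call. They do not tell look-alikes from the thing itself.
- ctrl.recognise(picture, label): "location" ([x, y, z] in mm, in world coordinates, good to about 4 mm: the middle of the surface that is visible of it).
The state is a dict: "time": time; "joint_positions": joint angles; "dq": joint speeds; "effort": joint torques, N m; "tcp_pos": TCP position; "tcp_rot": TCP orientation; "contact_force": force on the tool from outside, world axes, zero at the start; "wrist_torque": the same for the moment, N m; "grip_width": opening from 0.0 (shut) to 1.0 (fully open).
Only numpy, scipy, OpenCV 4.12 (cv2) and the standard library are available. Lean on these libraries where they do the work, as an engineer would, in place of code of your own. Each camera call takes 0.05 s, during which the arm holds its last target.

## Task

The green sensor board is sticking half out of its test dock. Slide it along the two white card guides until its front edge meets the black connector, then swing the dock's two red ejector levers fully in behind the board so that they press it home and lock it, and let go.

Things in the scene. Friction and masses are not known exactly. Their poses are not given: they have to be found in the camera images.
- green_handle (a point): Centre of the black grip block on the loose green board (not the like blue one): 14 (x) x 50 (y) x 34 mm tall, centre 41 mm above the bench and 17 above the board's top. x: forward, the way it slides in; z up. Board 100 x 100 x 4 mm, 0.15 kg, flat on the dock's deck, nose between the guides; rear edge 21 mm behind this point; other parts on it under 10 mm tall. Pinch across the 14 mm, or push.
- green_dock: Grey fixed dock of the green board; x forward (sliding in), y left, z up. Origin: bench level, centre line, below the board's rear edge when home. Deck 20 mm high, x -95..140, y -80..80 mm. Guides x 8..106, y +-50, 2 mm play, 34 mm high. Handle centre, on y = 0, is at x = 9 when the board meets the connector, 21 when home; the connector springs back with 2.5-5.5 N, so only the levers hold it home.
- green_left (a joint): Red lever at +y, angle in rad about a vertical axis at dock x = -5, y = 66 mm. Arm up to 29 mm above the bench; on it an upright round post, 12 mm diameter, top 65 mm up, at x = -5 - 48 cos(angle), y = 66 - 48 sin(angle). 0: straight back; negative: splayed out; 1.571: stop, fully in behind the board. Push the post inward with 3-6 N; it stays where left.
- green_right (a joint): Red lever at -y, the mirror image of the left: axis at dock x = -5, y = -66 mm; post at x = -5 - 48 cos(angle), y = -66 + 48 sin(angle) mm. 0: straight back; negative: splayed out; 1.571 rad: stop, fully in behind the board. Same sizes and stiffness. Each arm, swinging in, presses the board's rear corner forward to home.
Not all that is in view belongs to the job. There is more than one size of the part that bears green_handle; the job needs the larger.

How it is judged (in metres and radians):
On the way:
1. the green board has been slid along the guides to the connector (handle centre within 12 mm of the point where it meets the connector, or beyond) while both red levers are still swung out (x of green_handle in the frame of green_dock above -0.003 m and value of joint each of green_left, green_right below 0.6 rad), for 0.1 s.
At the end, for the whole second after the job is handed in: the green board lies flat between the guides, home in the connector to within 5 mm, and both red levers of its dock are swung fully in, to within 10 degrees of their stops (x of green_handle in the frame of green_dock above 0.016 m and z of green_handle in the frame of green_dock below 0.048 m and angle between green_handle's own z axis and vertical below 0.1 rad and value of joint each of green_left, green_right above 1.39 rad); the robot touches nothing.
It also fails if it takes over 53 s, if anything falls off the work surface, if the arm or the gripper's body presses on something with over 40 N, if the wrist force passes 120 N, or if a joint passes its speed limit or range.

## Working session

There is one attempt and no reset: what is moved stays moved. The work goes in short steps, Python scripts to look and compute and a tool call to move; the robot and the scene stay as the last step left them, time stands still between calls to the robot, and variables do not carry over. Pictures are saved under pics/ and viewed, and the job is handed in when it is done.

Besides the shell and the picture viewer there is one more tool, called after "Emit:" by a JSON object that holds its "op" and its "data", one argument or row to a line. drive_tool: Moves the arm, as the interface text tells. Its arguments: {"type":"object","properties":{"plan":{"type":"array"}},"required":["plan"]}

```bash
mkdir -p pics; ls; cat > h.py <<'E'
import numpy as np, cv2
from scipy.spatial.transform import Rotation as R
from workcell import ctrl
def snap(name,fn):
    p=ctrl.grab_frame(name); cv2.imwrite('pics/'+fn,p['pixels']); return p
def cam(p):
    K=np.array(p['intrinsics']);o=np.array(p['orientation'],float);e=np.array(p['eye'],float)
    M=o if o.shape==(3,3) else R.from_euler('xyz',o).as_matrix()
    return K,M,e
def proj(p,X):
    K,M,e=cam(p); c=M.T@(np.array(X,float)-e); c=np.array([c[0],-c[1],-c[2]]); u=K@c; return u[:2]/u[2]
def ray(p,uv,z):
    K,M,e=cam(p); d=np.linalg.inv(K)@np.array([uv[0],uv[1],1.]); d=M@np.array([d[0],-d[1],-d[2]])
    return e+d*(z-e[2])/d[2]
E
python3 - <<'E'
from h import *
print(ctrl.get_obs())
for n in['scene','top','wrist']:
    p=snap(n,n+'0.png'); print(n,p['shot'],p['eye'],p['orientation'],[k for k in p])
    for l in['green_handle','green_dock','green_left','green_right']:
        for d in ctrl.recognise(p,l): print(l,np.round(d['location']),round(d['conf'],2),np.round(proj(p,d['location'])))
print(ctrl.get_obs()['time'])
E
```

```text
pics
{'time': 0.0, 'joint_positions': array([-1.32590366,  0.32182103, -0.07007017,  1.45167645,  0.02260092,
        1.37078124, -0.05691302]), 'dq': array([ 4.51294653e-04, -1.44032203e-03,  6.42333041e-04,  7.21493038e-05,
        2.93746137e-04,  9.56515490e-04, -4.50441601e-04]), 'effort': array([ 7.77853329e-04, -4.93572485e+01, -3.81528027e-01, -3.14337480e+01,
        1.31244451e-02,  1.12208023e-02, -3.75160903e-05]), 'tcp_pos': array([148.62194621, 632.23343456, 230.22392903]), 'tcp_rot': array([-3.13969610e+00,  1.03245220e-04,  2.91080403e+00]), 'contact_force': array([-0.16392488, -0.22160765, -0.4336982 ]), 'wrist_torque': array([ 0.01831311,  0.01790944, -0.03217398]), 'grip_width': 0.9970267461119928}
scene 1 [889.19867227 593.03711073 871.33479142] [0.76136283 0.0079284  2.41519601] ['pixels', 'intrinsics', 'eye', 'orientation', 'shot']
green_handle [520. 151.  26.] 0.84 [255. 268.]
green_handle [170. 303.   5.] 0.65 [397. 233.]
green_left [498. 218.  31.] 0.57 [281. 280.]
green_right [530.  76.  33.] 0.68 [231. 249.]
top 2 [ 320.38803568   16.97395363 1033.59078937] [ 0.06701673  0.01211743 -1.54522273] ['pixels', 'intrinsics', 'eye', 'orientation', 'shot']
green_handle [520. 147.  23.] 0.85 [214. 147.]
green_handle [169. 300.   4.] 0.68 [156. 271.]
green_dock [596. 168.  17.] 0.57 [207. 120.]
green_left [504. 218.  31.] 0.5 [188. 151.]
green_right [541.  82.  32.] 0.58 [237. 139.]
green_right [524. 150.  22.] 0.52 [213. 145.]
wrist 3 [ 76.65022673 649.4695273  374.15299842] [-2.96923308e-01 -1.40926467e-04  1.33898331e+00] ['pixels', 'intrinsics', 'eye', 'orientation', 'shot']
green_handle [175. 327.   0.] 0.72 [ 23. 230.]
0.75
```

View pics/scene0.png

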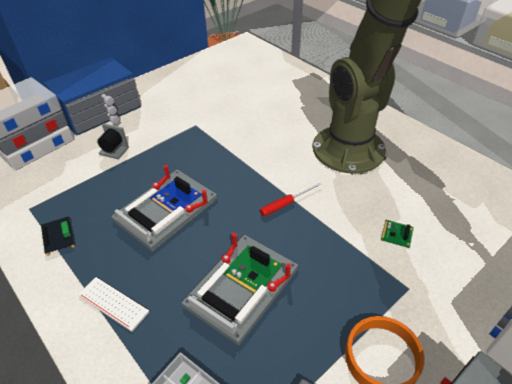

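View pics/top0.png

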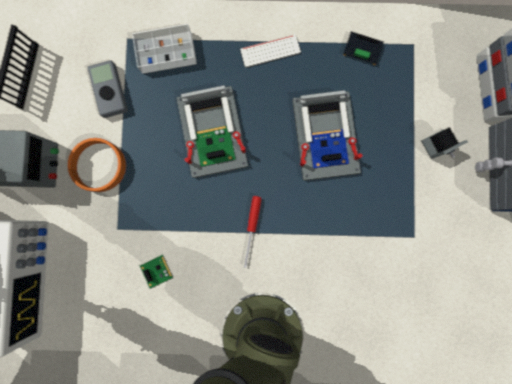

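```bash
python3 - <<'E'
import cv2
a=cv2.imread('pics/top0.png')[70:230,130:290]; b=cv2.imread('pics/scene0.png')[190:340,170:330]
cv2.imwrite('pics/c_top.png',cv2.resize(a,(600,600),interpolation=2)); cv2.imwrite('pics/c_sc.png',cv2.resize(b,(640,600),interpolation=2))
E
```

```text
(no output)
```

View pics/c_top.png

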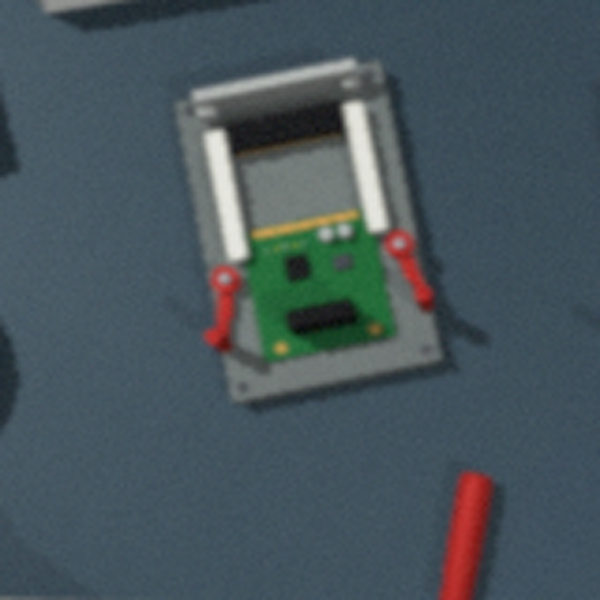

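View pics/c_sc.png

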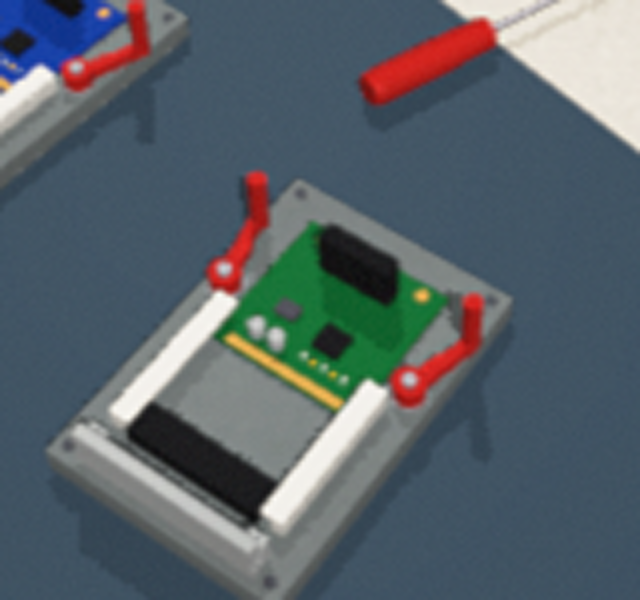

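```bash
python3 - <<'E'
from h import *
from scipy.optimize import least_squares
T=ctrl.grab_frame('top'); S=ctrl.grab_frame('scene')
t=lambda u,v:np.array([130+u/3.75,70+v/3.75])-.5*0
s=lambda u,v:np.array([170+u/4,190+v/4])
obs=[(T,t(224,278),(-5,66,32)),(T,t(399,242),(-5,-66,32)),(T,t(440,360),(-95,-80,20)),(T,t(233,403),(-95,80,20)),
(T,t(180,103),(140,80,20)),(T,t(383,65),(140,-80,20)),
(S,s(408,383),(-5,66,32)),(S,s(225,270),(-5,-66,32)),(S,s(300,180),(-95,-80,20)),(S,s(512,298),(-95,80,20)),(S,s(47,452),(140,-80,20))]
def w(q,X):
    c,n=np.cos(q[2]),np.sin(q[2]); return np.array([q[0]+c*X[0]-n*X[1],q[1]+n*X[0]+c*X[1],X[2]])
f=lambda q:np.concatenate([proj(p,w(q,X))-uv for p,uv,X in obs])
r=least_squares(f,[540,150,.2],loss='soft_l1'); q=r.x; print(q, np.round(f(q).reshape(-1,2),1))
np.save('dock.npy',q)
c,n=np.cos(q[2]),np.sin(q[2])
def loc(P): d=P[:2]-q[:2]; return np.round([c*d[0]+n*d[1],-n*d[0]+c*d[1]],1)
# handle top centre, posts top
print('handle T',loc(ray(T,t(321,311),58)),'S top', loc(ray(S,s(358,252),58)))
print('postL T',loc(ray(T,t(427,300),65)),'postR',)
print('top img left post',loc(ray(T,t(216,339),65)),'right',loc(ray(T,t(427,300),65)))
print('scene left post',loc(ray(S,s(473,300),65)),'right',loc(ray(S,s(257,178),65)))
for p in(T,S):
  for d in ctrl.recognise(p,'green_handle')[:1]: print(loc(np.array(d['location'])))
E
```

```text
[5.42557430e+02 1.51145767e+02 2.21572317e-01] [[-0.4  0.1]
 [-0.6  0.4]
 [-0.2  0. ]
 [-1.  -0.3]
 [-2.  -0.8]
 [-1.  -1.6]
 [-0.  -0.8]
 [-0.2 -0.5]
 [-0.6 -1.7]
 [ 0.3 -0.7]
 [-1.3 -2. ]]
handle T [-48.8  -3.3] S top [-45.    3.1]
postL T [-57.4 -79.9] postR
top img left post [-55.3  73.8] right [-57.4 -79.9]
scene left post [-51.2  77.8] right [-50.  -74.4]
[-332.4  230.5]
[-329.8  230.4]
```

Emit:
{"op": "drive_tool", "data": {
  "plan": [0,0,0,0,0,10.6,0.05,0,0,0,0,0,10.6,0.05,0,0,0,0,0,10.6,0.05,0,0,0,0,0,10.6,0.05,0,0,0,0,0,10.6,0.05,0,0,0,0,0,10.6,0.05]
}}

```text
time: 1.7
tcp_pos: [148.7, 632.8, 231.4]
tcp_rot: [3.142, -0.0, 1.795]
contact_force: [0.7, 0.1, 0.5]
grip_width: 0.583
```

```bash
cat >> h.py <<'E'
import os
def st():
    o=ctrl.get_obs(); q=np.load('dock.npy'); Rm=R.from_euler('xyz',o['tcp_rot']).as_matrix()
    D=R.from_euler('z',q[2]).as_matrix(); pd=D.T@(o['tcp_pos']-np.array([q[0],q[1],0]))
    print('t',round(o['time'],2),'dockTCP',np.round(pd,1),'rot',np.round(o['tcp_rot'],4),'F dock',np.round(D.T@o['contact_force'],1),'gw',round(float(o['grip_width']),3),'dq',np.round(np.abs(o['dq']).max(),3))
    return o,Rm,D,pd
def goal(x,y,z):
    o,Rm,D,pd=st(); q=np.load('dock.npy')
    tw=D@np.array([x,y,z])+np.array([q[0],q[1],0])
    print('tool shift mm',np.round(Rm.T@(tw-o['tcp_pos']),1))
    Rt=D@np.array([[0,1,0],[1,0,0],[0,0,-1.]])
    print('turn deg',np.round(np.degrees(R.from_matrix(Rm.T@Rt).as_rotvec()),2))
E
python3 -c "
from h import *
goal(-47,0,160)"
```

```text
t 1.7 dockTCP [-278.4  556.4  231.4] rot [ 3.1415e+00 -1.0000e-04  1.7947e+00] F dock [ 0.7 -0.   0.5] gw 0.583 dq 1.422
tool shift mm [-557.   230.1   71.3]
turn deg [ 0.   -0.01  0.14]
```

Emit:
{"op": "drive_tool", "data": {
  "plan": [-0.04,0.0165,0.005,0,0,0,0.05,-0.04,0.0165,0.005,0,0,0,0.05,-0.04,0.0165,0.005,0,0,0,0.05,-0.04,0.0165,0.005,0,0,0,0.05,-0.04,0.0165,0.005,0,0,0,0.05,-0.04,0.0165,0.005,0,0,0,0.05,-0.04,0.0165,0.005,0,0,0,0.05]
}}

```text
time: 2.58
tcp_pos: [325.8, 385.3, 196.5]
tcp_rot: [3.141, -0.001, 1.801]
contact_force: [0.8, -0.3, 0.3]
grip_width: 0.589
```

Emit:
{"op": "drive_tool", "data": {
  "plan": [-0.04,0.0165,0.005,0,0,0,0.05,-0.04,0.0165,0.005,0,0,0,0.05,-0.04,0.0165,0.005,0,0,0,0.05,-0.04,0.0165,0.005,0,0,0,0.05,-0.04,0.0165,0.005,0,0,0,0.05,-0.04,0.0165,0.005,0,0,0,0.05,0,0,0,0,0,0,0.05,0,0,0,0,0,0,0.05]
}}

```text
time: 3.58
tcp_pos: [475.8, 176.0, 166.4]
tcp_rot: [-3.142, -0.001, 1.801]
contact_force: [-1.3, 0.6, -0.4]
grip_width: 0.585
```

```bash
python3 -c "
from h import *
goal(-47,0,160)
p=snap('wrist','w1.png')
c=lambda X:np.round(proj(p,X))
q=np.load('dock.npy');D=R.from_euler('z',q[2]).as_matrix()
im=p['pixels'].copy()
for X in [(-5,66,32),(-5,-66,32),(-95,80,20),(-95,-80,20),(-47,0,58),(8,50,34),(8,-50,34),(140,80,20),(106,50,34),(106,-50,34)]:
    u=proj(p,D@np.array(X)+np.array([q[0],q[1],0])); print(X,np.round(u)); cv2.drawMarker(im,tuple(int(a) for a in u),(255,0,255),0,12,1)
cv2.imwrite('pics/w1m.png',cv2.resize(im,(800,600)))
for l in ['green_handle','green_left','green_right']:
  for d in ctrl.recognise(p,l): print(l,d['conf'],D.T@(np.array(d['location'])-np.array([q[0],q[1],0])))
"
```

```text
t 3.58 dockTCP [-59.7  38.9 166.4] rot [-3.1415e+00 -7.0000e-04  1.8010e+00] F dock [-1.1  0.8 -0.4] gw 0.585 dq 0.02
tool shift mm [-39.1  12.3   6.4]
turn deg [-0.   -0.04  0.5 ]
(-5, 66, 32) [318. 147.]
(-5, -66, 32) [310. 281.]
(-95, 80, 20) [215. 128.]
(-95, -80, 20) [219. 286.]
(-47, 0, 58) [269. 229.]
(8, 50, 34) [332. 166.]
(8, -50, 34) [324. 267.]
(140, 80, 20) [481. 130.]
(106, 50, 34) [445. 166.]
(106, -50, 34) [427. 268.]
green_handle 0.74 [-22.69947854  12.34454119  22.4       ]
green_left 0.64 [-21.35320514  68.82956175  30.9       ]
green_right 0.64 [-38.76576269 -74.44644057  32.2       ]
```

View pics/w1m.png

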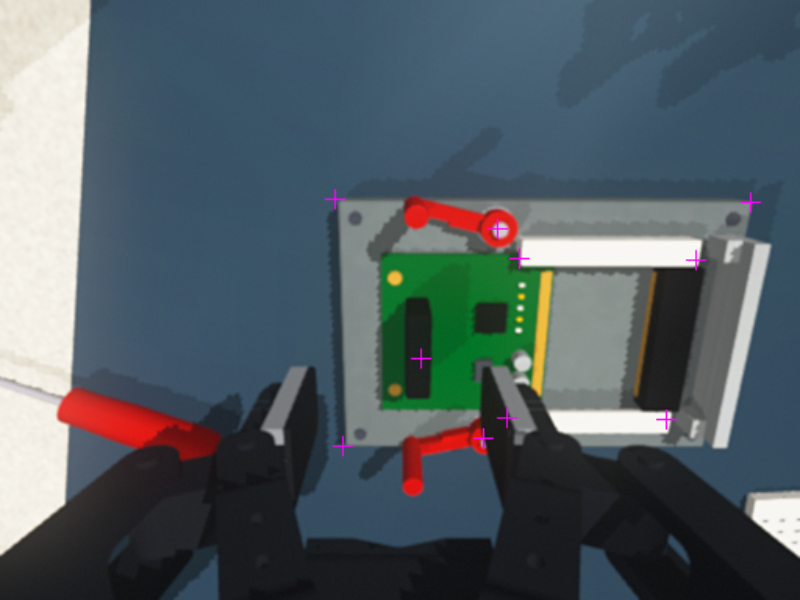

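```bash
python3 -c "
from h import *
p=ctrl.grab_frame('wrist')
q=np.load('dock.npy');D=R.from_euler('z',q[2]).as_matrix()
for n,u,z in [('h',(419,353),58),('rearL',(340,200),20),('rearR',(346,443),20),('frontL',(749,197),20),('pivL',(499,229),32),('boardrear',(380,330),24),('postL',(417,200),65),('postR',(413,487),65),('conn rear',(650,330),30)]:
    X=ray(p,(u[0]*.64,u[1]*.64),z); print(n,np.round((D.T@(X-np.array([q[0],q[1],0])))[:2],1))
goal(-46,0,36)
"
```

```text
h [-47.9   3.9]
rearL [-92.6  80.4]
rearR [-92.4 -77. ]
frontL [138.1  84.3]
pivL [-4.1 66.8]
boardrear [-69.9   3.8]
postL [-50.9  85.9]
postR [-49.8 -75.8]
conn rear [89.2  7.6]
t 3.83 dockTCP [-59.7  39.4 166.4] rot [ 3.1414e+00 -4.0000e-04  1.8029e+00] F dock [ 0.3  0.5 -0.8] gw 0.583 dq 0.006
tool shift mm [-39.6  13.3 130.4]
turn deg [ 0.01 -0.02  0.6 ]
```

```bash
python3 -c "
from h import *
q=np.load('dock.npy'); q+= [ .5-.22*1.8, 1.8, .007]; np.save('dock.npy',q); print(q)
goal(-48,0,36)
"
```

```text
[5.42661430e+02 1.52945767e+02 2.28572317e-01]
t 3.83 dockTCP [-60.   38.1 166.4] rot [ 3.1414e+00 -4.0000e-04  1.8029e+00] F dock [ 0.3  0.5 -0.8] gw 0.583 dq 0.006
tool shift mm [-38.2  11.8 130.4]
turn deg [ 0.01 -0.02  0.2 ]
```

Lateral first, then down to just above the board parts, with the jaws at about 50 mm.

Emit:
{"op": "drive_tool", "data": {
  "plan": [-0.019,0.006,0.02,0,0,0.2,0.05,-0.019,0.006,0.02,0,0,0,0.05,0,0,0.025,0,0,0,0.05,0,0,0,0,0,0,0.05,0,0,0,0,0,0,0.05]
}}

```text
time: 4.45
tcp_pos: [496.7, 141.9, 102.2]
tcp_rot: [3.141, -0.0, 1.798]
contact_force: [0.6, -0.2, 0.6]
grip_width: 0.588
```

```bash
python3 -c "
from h import *
goal(-48,0,38)
p=snap('wrist','w2.png')
"
```

```text
t 4.45 dockTCP [-47.3  -0.4 102.2] rot [ 3.1405e+00 -4.0000e-04  1.7984e+00] F dock [ 0.5 -0.4  0.6] gw 0.588 dq 0.011
tool shift mm [ 0.4 -0.8 64.2]
turn deg [ 0.06 -0.02 -0.06]
```

View pics/w2.png

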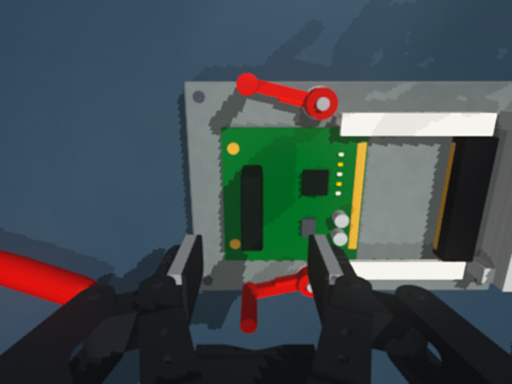

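Emit:
{"op": "drive_tool", "data": {
  "plan": [0,-0.0008,0.022,0,0,0,0.05,0,0,0.022,0,0,0,0.05,0,0,0.02,0,0,0,0.05,0,0,0,0,0,0,0.05,0,0,0,0,0,0,0.0,0,0,0,0,0,0,0.0,0,0,0,0,0,0,0.0,0,0,0,0,0,0,0.0]
}}

```text
time: 5.5
tcp_pos: [496.5, 141.3, 38.7]
tcp_rot: [3.14, -0.001, 1.797]
contact_force: [-0.8, -0.5, 6.5]
grip_width: 0.147
```

```bash
python3 -c "
from h import *
goal(9,0,38)
p=snap('wrist','w3.png')
"
```

```text
t 5.5 dockTCP [-47.6  -0.9  38.7] rot [ 3.1396e+00 -9.0000e-04  1.7973e+00] F dock [-0.9 -0.3  6.5] gw 0.147 dq 0.002
tool shift mm [ 1.  56.6  0.9]
turn deg [ 0.11 -0.05 -0.12]
```

View pics/w3.png

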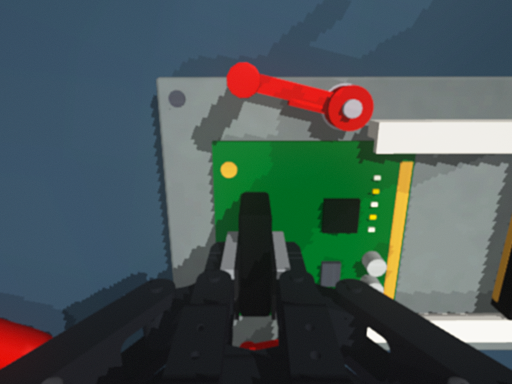

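Emit:
{"op": "drive_tool", "data": {
  "plan": [0,0.006,-0.001,0,0,0,0.0,0,0.009,0,0,0,0,0.0,0,0.009,0,0,0,0,0.0,0,0.009,0,0,0,0,0.0,0,0.006,0,0,0,0,0.0,0,0,0,0,0,0,0]
}}

```text
time: 6.3
tcp_pos: [534.1, 149.8, 38.8]
tcp_rot: [-3.141, -0.0, 1.797]
contact_force: [-3.9, 0.0, 5.3]
grip_width: 0.143
```

```bash
python3 -c "
from h import *
goal(9,0,38)
"
```

```text
t 6.3 dockTCP [-9.1 -1.1 38.8] rot [-3.1414e+00 -2.0000e-04  1.7973e+00] F dock [-3.8  0.9  5.3] gw 0.143 dq 0.008
tool shift mm [ 1.1 18.1  0.8]
turn deg [-0.01 -0.01 -0.12]
```

Emit:
{"op": "drive_tool", "data": {
  "plan": [0,0.006,-0.001,0,0,0,0.0,0,0.006,0,0,0,0,0.0,0,0.003,0,0,0,0,0.0,0,0.002,0,0,0,0,0.0,0,0,0,0,0,0,0]
}}

```text
time: 6.92
tcp_pos: [550.3, 153.4, 39.2]
tcp_rot: [-3.142, 0.0, 1.797]
contact_force: [0.2, -0.2, -1.3]
grip_width: 0.142
```

```bash
python3 -c "
from h import *
goal(9,0,38)
p=snap('wrist','w4.png')
"
```

```text
t 6.92 dockTCP [ 7.5 -1.2 39.2] rot [-3.1415e+00  1.0000e-04  1.7972e+00] F dock [ 0.2 -0.2 -1.3] gw 0.142 dq 0.007
tool shift mm [1.3 1.5 1.2]
turn deg [-0.    0.01 -0.12]
```

View pics/w4.png

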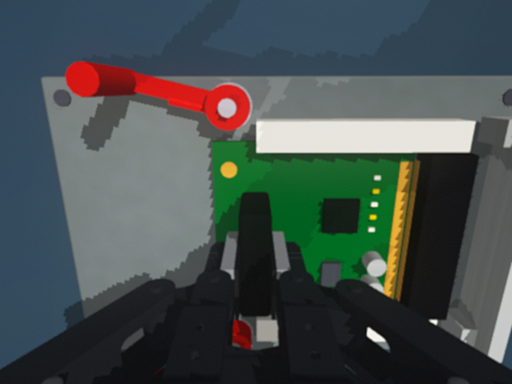

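Emit:
{"op": "drive_tool", "data": {
  "plan": [0,0.0015,0,0,0,0,0.0,0,0.001,0,0,0,0,0.0,0,0,0,0,0,0,0]
}}

```text
time: 7.35
tcp_pos: [552.0, 153.9, 39.2]
tcp_rot: [-3.14, -0.0, 1.797]
contact_force: [-3.2, -1.0, -0.7]
grip_width: 0.145
```

```bash
python3 -c "
from h import *
goal(9,0,38)
p=snap('wrist','w5.png'); cv2.imwrite('pics/w5c.png',cv2.resize(p['pixels'][120:340,180:500],None,fx=2.4,fy=2.4,interpolation=2))
"
```

```text
t 7.35 dockTCP [ 9.3 -1.2 39.2] rot [-3.1402e+00 -1.0000e-04  1.7973e+00] F dock [-3.4 -0.3 -0.7] gw 0.145 dq 0.002
tool shift mm [ 1.2 -0.3  1.2]
turn deg [-0.08 -0.   -0.12]
```

View pics/w5c.png

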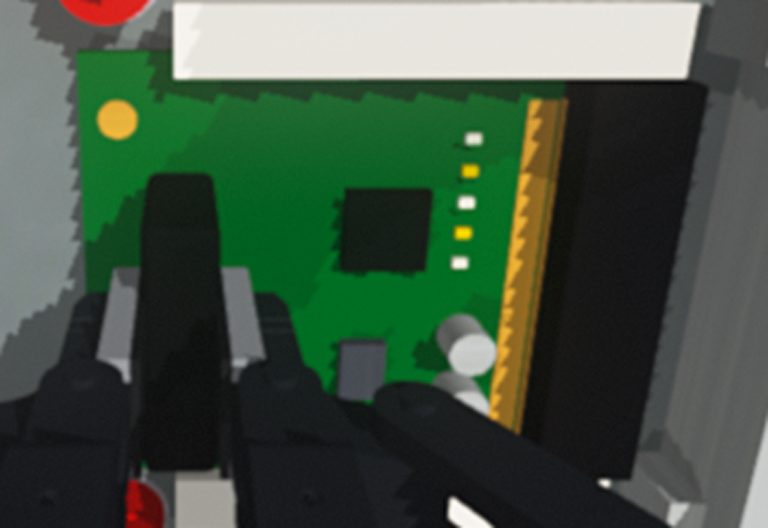

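Emit:
{"op": "drive_tool", "data": {
  "plan": [0,0,0,0,0,0,0.04,0,0,0,0,0,0,0.04,0,0,0,0,0,0,0.04,0,0,-0.02,0,0,0,0.04,0,0,-0.03,0,0,0,0.04,0,0,-0.03,0,0,0,0.0,0,0,0,0,0,0,0]
}}

```text
time: 8.28
tcp_pos: [555.1, 154.6, 123.5]
tcp_rot: [3.135, -0.002, 1.797]
contact_force: [-0.2, -0.6, -0.7]
grip_width: 0.048
```

```bash
python3 - <<'E'
from h import *
T=snap('top','t2.png');S=snap('scene','s2.png')
cv2.imwrite('pics/t2c.png',cv2.resize(T['pixels'][70:190,140:300],(800,600),interpolation=2))
cv2.imwrite('pics/s2c.png',cv2.resize(S['pixels'][190:340,170:330],(640,600),interpolation=2))
goal(-52,110,120)
E
```

```text
t 8.38 dockTCP [ 10.3  -1.1 120.3] rot [ 3.1402e+00 -6.0000e-04  1.7973e+00] F dock [-0.9 -0.2 -0.2] gw -0.005 dq 0.023
tool shift mm [111.  -62.5   0.2]
turn deg [ 0.08 -0.04 -0.12]
```

View pics/s2c.png

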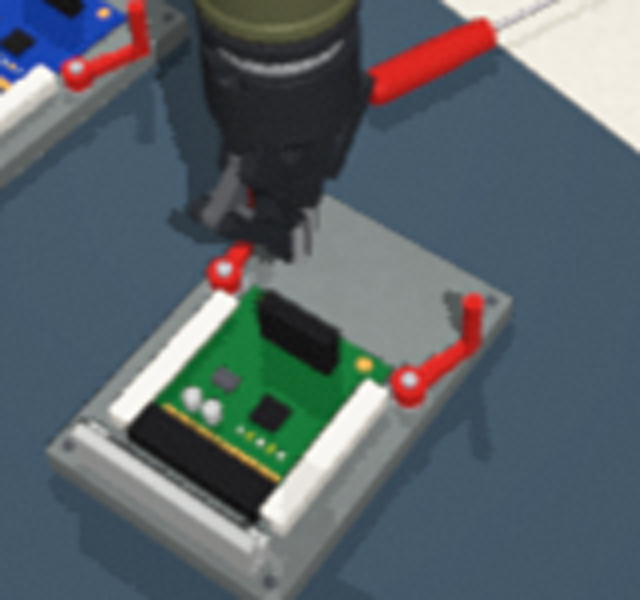

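View pics/t2c.png

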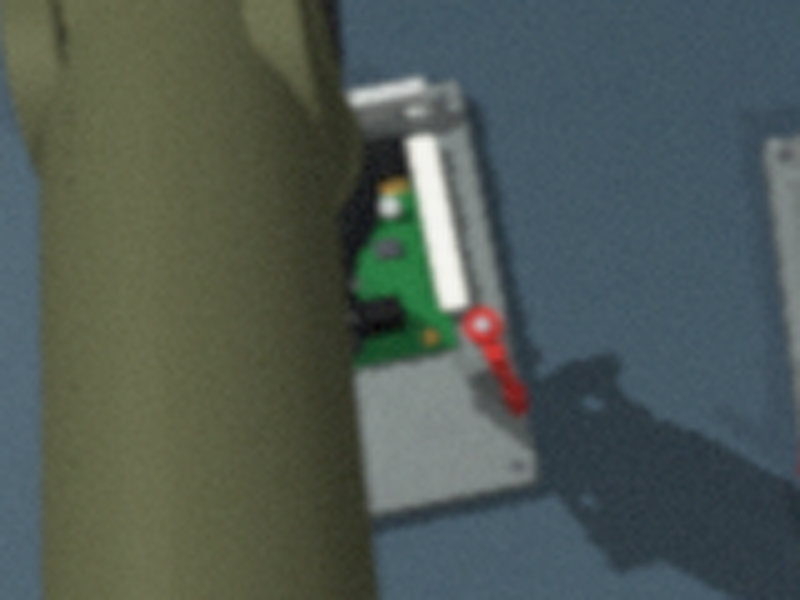

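```bash
cat > path.py <<'E'
from h import *
import sys
def wp(side,a,rx=16,ry=12):
    s,c=np.sin(a),np.cos(a)
    post=np.array([-5-48*c,66-48*s]); t=np.array([s,-c])
    P=post-6*t-np.array([rx*max(s,0)*1., -ry*c]); P[1]*=side; return P
if __name__=='__main__':
    side=int(sys.argv[1]); prev=None
    for a in [-.25,0,.2,.4,.6,.8,1.,1.2,1.4,1.571]:
        P=wp(side,a); print(a,np.round(P,1), '' if prev is None else ('tool dx,dy',np.round([P[1]-prev[1],P[0]-prev[0]],1))); prev=P
E
python3 path.py 1
```

```text
-0.25 [-50.   95.3] 
0 [-53.  84.] ('tool dx,dy', array([-11.3,  -3. ]))
0.2 [-56.4  74.1] ('tool dx,dy', array([-9.9, -3.4]))
0.4 [-57.8  63.9] ('tool dx,dy', array([-10.2,  -1.4]))
0.6 [-57.   53.8] ('tool dx,dy', array([-10.1,   0.7]))
0.8 [-54.2  44.1] ('tool dx,dy', array([-9.6,  2.8]))
1.0 [-49.4  35.3] ('tool dx,dy', array([-8.8,  4.8]))
1.2 [-42.9  27.8] ('tool dx,dy', array([-7.6,  6.5]))
1.4 [-34.8  21.8] ('tool dx,dy', array([-6. ,  8.1]))
1.571 [-27.  18.] ('tool dx,dy', array([-3.8,  7.8]))
```

Emit:
{"op": "drive_tool", "data": {
  "plan": [0.04,-0.022,0,0,0,0,0.0,0.04,-0.022,0,0,0,0,0.0,0.031,-0.0185,0,0,0,0,0.0,0,0,0.025,0,0,0,0.0,0,0,0.03,0,0,0,0.0,0,0,0.023,0,0,0,0,0,0,0,0,0,0,0,0,0,0,0,0,0,0]
}}

```text
time: 9.38
tcp_pos: [467.1, 248.2, 41.8]
tcp_rot: [3.141, 0.0, 1.797]
contact_force: [0.0, -0.3, 0.6]
grip_width: 0.0
```

```bash
python3 -c "
from h import *
goal(-50,98,42)
p=snap('scene','s3.png'); cv2.imwrite('pics/s3c.png',cv2.resize(p['pixels'][190:340,170:330],(640,600),interpolation=2))
"
```

```text
t 9.38 dockTCP [-52.  109.9  41.8] rot [3.1413 0.     1.7971] F dock [-0.  -0.3  0.6] gw 0.0 dq 0.015
tool shift mm [-11.9   2.1  -0.2]
turn deg [ 0.02  0.   -0.13]
```

View pics/s3c.png

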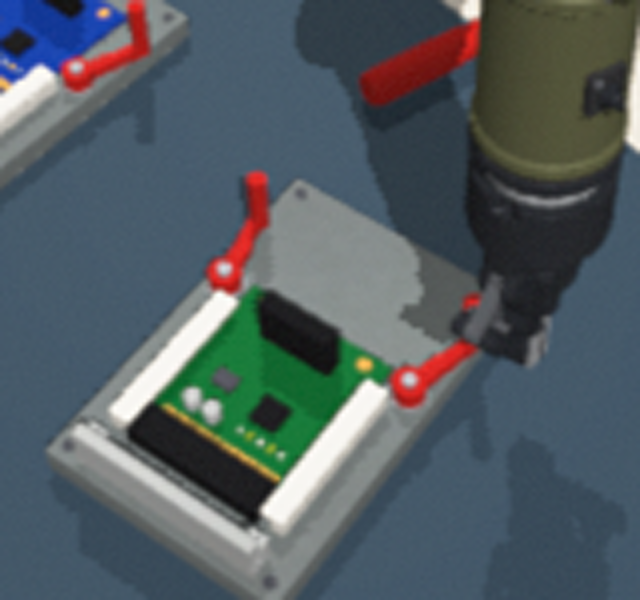

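Emit:
{"op": "drive_tool", "data": {
  "plan": [-0.007,0.001,0,0,0,0,0,-0.007,0,0,0,0,0,0,-0.006,-0.001,0,0,0,0,0,-0.006,-0.002,0,0,0,0,0,-0.005,-0.001,0,0,0,0,0,-0.005,-0.002,0,0,0,0,0,0,0,0,0,0,0,0]
}}

```text
time: 10.3
tcp_pos: [470.0, 211.3, 41.4]
tcp_rot: [-3.141, 0.0, 1.797]
contact_force: [0.6, 1.7, 0.5]
grip_width: 0.005
```

```bash
python3 -c "
from h import *
goal(-57.8,63.9,42)
p=snap('scene','s4.png'); cv2.imwrite('pics/s4c.png',cv2.resize(p['pixels'][190:340,170:330],(640,600),interpolation=2))
p=snap('wrist','w6.png')
"
```

```text
t 10.3 dockTCP [-57.6  73.3  41.4] rot [-3.1413e+00  3.0000e-04  1.7967e+00] F dock [0.9 1.5 0.5] gw 0.005 dq 0.01
tool shift mm [-9.4 -0.2 -0.6]
turn deg [-0.02  0.02 -0.15]
```

View pics/s4c.png

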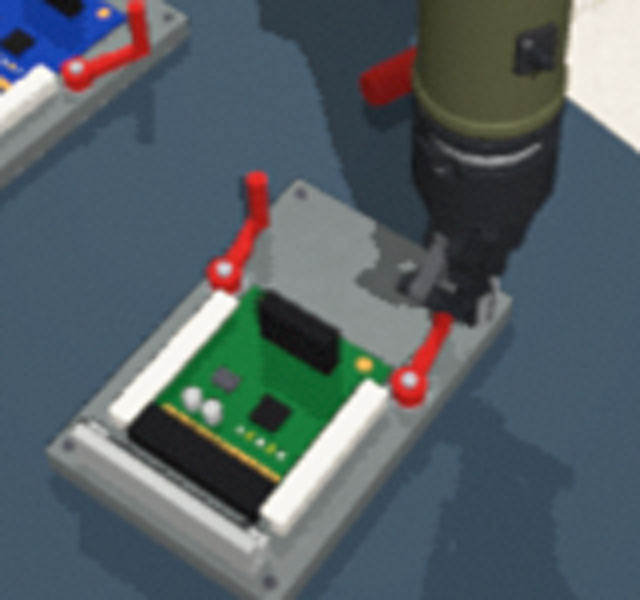

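View pics/w6.png

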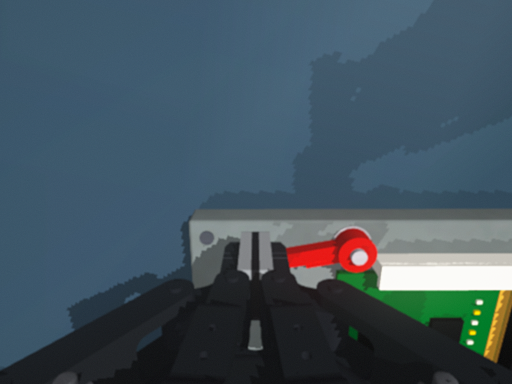

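Lever is swinging as planned (about 0.1–0.2 rad). Continue along the arc.

Emit:
{"op": "drive_tool", "data": {
  "plan": [-0.005,0,0,0,0,0,0,-0.0045,0,0,0,0,0,0,-0.005,0.0005,0,0,0,0,0,-0.005,0.0005,0,0,0,0,0,-0.005,0.0015,0,0,0,0,0,-0.0045,0.0015,0,0,0,0,0,0,0,0,0,0,0,0]
}}

```text
time: 11.28
tcp_pos: [481.0, 184.8, 41.2]
tcp_rot: [3.14, -0.0, 1.797]
contact_force: [1.3, 5.1, -2.3]
grip_width: -0.001
```

```bash
python3 -c "
from h import *
goal(-49.4,35.3,42)
p=snap('wrist','w7.png')
"
```

```text
t 11.28 dockTCP [-52.8  45.   41.2] rot [ 3.1403e+00 -4.0000e-04  1.7973e+00] F dock [ 2.5  4.7 -2.3] gw -0.001 dq 0.004
tool shift mm [-9.7  3.5 -0.8]
turn deg [ 0.07 -0.02 -0.12]
```

View pics/w7.png

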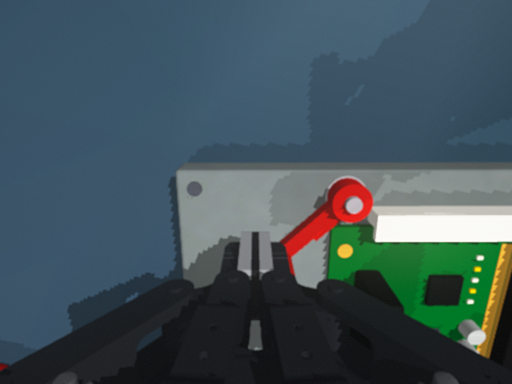

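Emit:
{"op": "drive_tool", "data": {
  "plan": [-0.0045,0.001,0,0,0,0,0,-0.005,0.002,0,0,0,0,0,-0.004,0.003,0,0,0,0,0,-0.004,0.0035,0,0,0,0,0,-0.003,0.004,0,0,0,0,0,0,0,0,0,0,0,0]
}}

```text
time: 12.08
tcp_pos: [497.4, 166.3, 40.7]
tcp_rot: [-3.139, 0.001, 1.796]
contact_force: [-3.6, 0.5, -0.3]
grip_width: -0.001
```

```bash
python3 -c "
from h import *
goal(-34.8,21.8,42)
p=snap('wrist','w8.png')
p=snap('scene','s8.png'); cv2.imwrite('pics/s8c.png',cv2.resize(p['pixels'][190:340,170:330],(640,600),interpolation=2))
"
```

```text
t 12.07 dockTCP [-41.   23.3  40.7] rot [-3.1391e+00  1.1000e-03  1.7964e+00] F dock [-3.4  1.3 -0.3] gw -0.001 dq 0.007
tool shift mm [-1.5  6.2 -1.3]
turn deg [-0.14  0.06 -0.17]
```

View pics/w8.png

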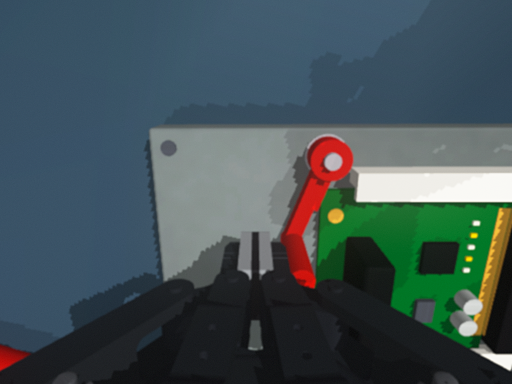

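View pics/s8c.png

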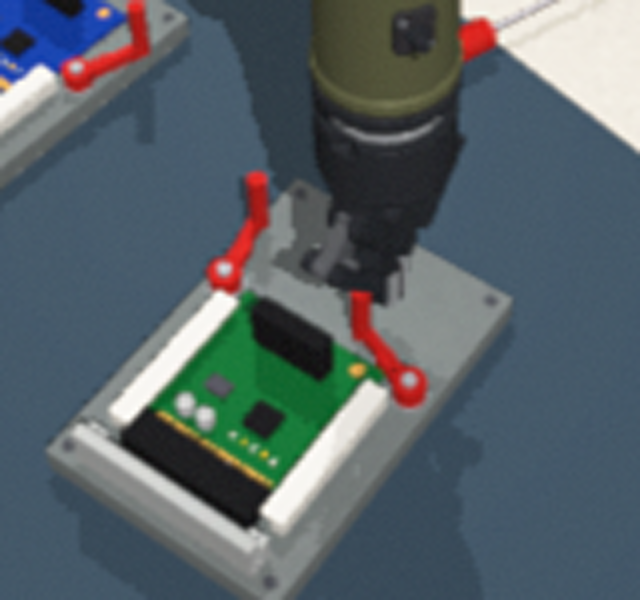

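Emit:
{"op": "drive_tool", "data": {
  "plan": [-0.001,0.003,0,0,0,0,0,-0.001,0.003,0,0,0,0,0,-0.001,0.002,0,0,0,0,0,0,0.002,0,0,0,0,0,0,0,0,0,0,0,0]
}}

```text
time: 12.8
tcp_pos: [507.8, 165.0, 40.7]
tcp_rot: [-3.139, 0.002, 1.796]
contact_force: [-5.6, -2.6, -0.5]
grip_width: 0.002
```

```bash
python3 -c "
from h import *
goal(-27,18,42)
p=snap('wrist','w9.png')
"
```

```text
t 12.8 dockTCP [-31.2  19.7  40.7] rot [-3.1388e+00  2.0000e-03  1.7964e+00] F dock [-6.  -1.2 -0.5] gw 0.002 dq 0.003
tool shift mm [-1.7  4.2 -1.3]
turn deg [-0.16  0.12 -0.17]
```

View pics/w9.png

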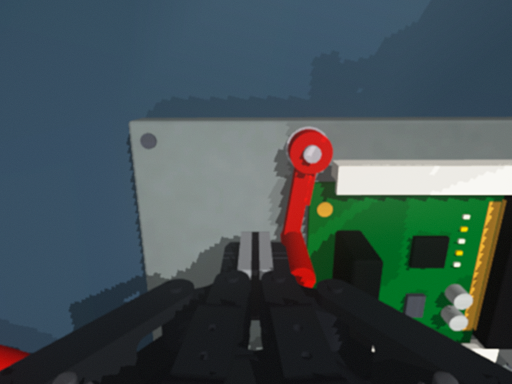

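Emit:
{"op": "drive_tool", "data": {
  "plan": [0,0.002,0,0,0,0,0,0,0.002,0,0,0,0,0,0,0.002,0,0,0,0,0,0,0,0,0,0,0,0]
}}

```text
time: 13.35
tcp_pos: [513.5, 165.2, 40.7]
tcp_rot: [-3.138, 0.003, 1.796]
contact_force: [-5.2, -4.9, 1.4]
grip_width: 0.002
```

```bash
python3 -c "
from h import *
goal(-27,18,42)
p=snap('wrist','w10.png')
"
```

```text
t 13.35 dockTCP [-25.7  18.6  40.7] rot [-3.1378e+00  3.1000e-03  1.7956e+00] F dock [-6.1 -3.6  1.4] gw 0.002 dq 0.005
tool shift mm [-0.6 -1.3 -1.3]
turn deg [-0.22  0.18 -0.22]
```

View pics/w10.png

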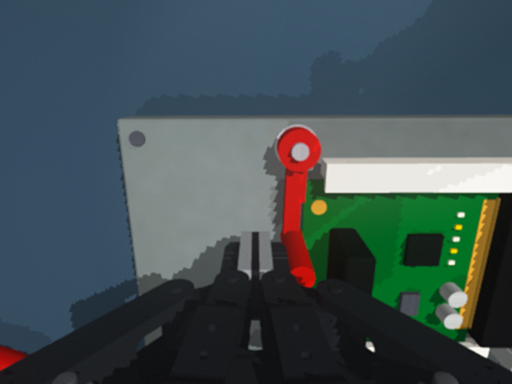

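Emit:
{"op": "drive_tool", "data": {
  "plan": [0,0.0015,0,0,0,0,0,0,0.0015,0,0,0,0,0,0,0,0,0,0,0,0]
}}

```text
time: 13.78
tcp_pos: [514.8, 165.3, 40.6]
tcp_rot: [-3.134, 0.003, 1.795]
contact_force: [-9.9, -5.6, 4.7]
grip_width: -0.003
```

```bash
python3 -c "
from h import *
goal(-24,18,42)
"
```

```text
t 13.78 dockTCP [-24.3  18.3  40.6] rot [-3.1342  0.0032  1.7955] F dock [-10.9  -3.2   4.7] gw -0.003 dq 0.004
tool shift mm [-0.4  0.3 -1.4]
turn deg [-0.42  0.18 -0.22]
```

Emit:
{"op": "drive_tool", "data": {
  "plan": [0,0.0015,0,0,0,0,0,0,0,0,0,0,0,0]
}}

```text
time: 14.02
tcp_pos: [515.3, 165.3, 40.5]
tcp_rot: [-3.132, 0.003, 1.796]
contact_force: [-12.4, -6.8, 7.7]
grip_width: -0.001
```

```bash
python3 -c "
from h import *
goal(-24,18,42)
"
```

```text
t 14.03 dockTCP [-23.8  18.3  40.5] rot [-3.1321e+00  3.1000e-03  1.7955e+00] F dock [-13.7  -3.8   7.7] gw -0.001 dq 0.002
tool shift mm [-0.3 -0.2 -1.5]
turn deg [-0.55  0.18 -0.22]
```

Emit:
{"op": "drive_tool", "data": {
  "plan": [0,-0.008,0,0,0,0,0,0,-0.008,-0.005,0,0,0,0,0,-0.002,-0.025,0,0,0,0,0,0,-0.03,0.3,-0.1,0.2,0,-0.04,-0.004,0,0,0,0,0,-0.045,-0.004,0,0,0,0,0,-0.045,-0.003,0,0,0,0,0,0,0,0,0,0,0,0]
}}

```text
time: 15.02
tcp_pos: [520.8, 31.7, 102.9]
tcp_rot: [-3.14, 0.003, 1.787]
contact_force: [0.2, 0.7, 0.3]
grip_width: 0.001
```

```bash
python3 -c "
from h import *
goal(-52,-110,42)
p=snap('wrist','w11.png')
p=snap('scene','s11.png'); cv2.imwrite('pics/s11c.png',cv2.resize(p['pixels'][190:340,170:330],(640,600),interpolation=2))
"
```

```text
t 15.03 dockTCP [ -48.8 -113.2  102.9] rot [-3.14    0.0034  1.7869] F dock [0.3 0.6 0.3] gw 0.001 dq 0.065
tool shift mm [ 3.3 -3.2 60.9]
turn deg [-0.09  0.2  -0.72]
```

View pics/w11.png

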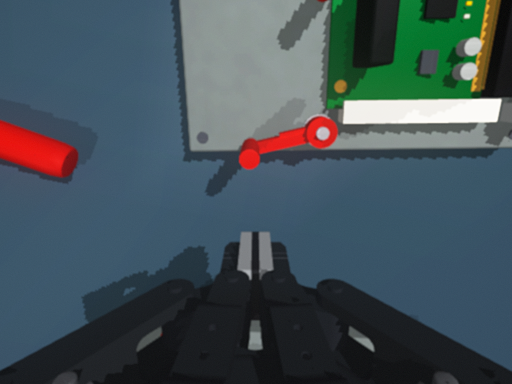

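View pics/s11c.png

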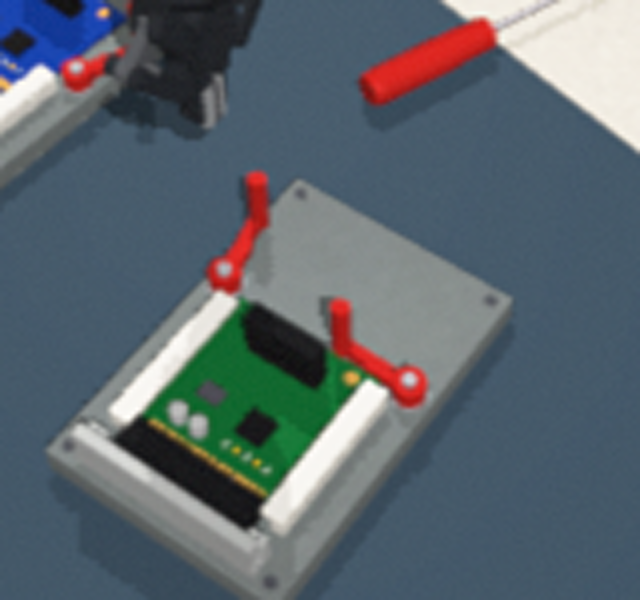

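Emit:
{"op": "drive_tool", "data": {
  "plan": [0.002,-0.003,0.02,-0.1,0.2,-0.7,0,0,0,0.022,0,0,0,0,0,0,0.019,0,0,0,0,0,0,0,0,0,0,0]
}}

```text
time: 15.62
tcp_pos: [514.7, 38.9, 39.6]
tcp_rot: [-3.136, -0.002, 1.809]
contact_force: [-0.6, 0.1, 0.3]
grip_width: -0.001
```

Emit:
{"op": "drive_tool", "data": {
  "plan": [0.007,0.001,0,0,0,0,0,0.007,0,0,0,0,0,0,0.006,-0.001,0,0,0,0,0,0.006,-0.002,0,0,0,0,0,0.005,-0.001,0,0,0,0,0,0.005,-0.002,0,0,0,0,0,0,0,0,0,0,0,0]
}}

```text
time: 16.5
tcp_pos: [501.8, 71.9, 40.6]
tcp_rot: [-3.137, -0.003, 1.807]
contact_force: [2.4, -1.4, 0.7]
grip_width: -0.002
```

```bash
python3 -c "
from h import *
goal(-57.8,-63.9,42)
p=snap('wrist','w12.png')
"
```

```text
t 16.5 dockTCP [-58.1 -69.7  40.6] rot [-3.1373e+00 -2.6000e-03  1.8067e+00] F dock [ 2.  -1.9  0.7] gw -0.002 dq 0.012
tool shift mm [ 5.8  0.4 -1.4]
turn deg [-0.25 -0.15  0.42]
```

View pics/w12.png

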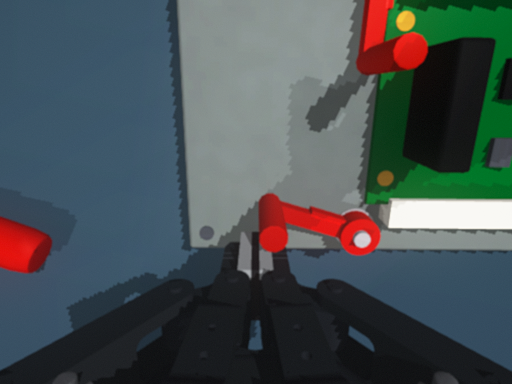

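Emit:
{"op": "drive_tool", "data": {
  "plan": [0.006,0,0,0,0,0,0,0.005,0.0005,0,0,0,0.4,0,0.005,0.0005,0,0,0,0,0,0.005,0.0015,0,0,0,0,0,0.0045,0.0015,0,0,0,0,0,0,0,0,0,0,0,0]
}}

```text
time: 17.3
tcp_pos: [501.4, 96.5, 40.6]
tcp_rot: [-3.14, -0.0, 1.799]
contact_force: [3.7, -4.5, -2.2]
grip_width: 0.003
```

Emit:
{"op": "drive_tool", "data": {
  "plan": [0.0045,0.0015,0,0,0,0,0,0.0045,0.0025,0,0,0,0,0,0.004,0.003,0,0,0,0,0,0,0,0,0,0,0,0]
}}

```text
time: 17.8
tcp_pos: [503.5, 112.5, 40.4]
tcp_rot: [-3.137, -0.003, 1.8]
contact_force: [-1.6, -0.3, 0.1]
grip_width: 0.003
```

```bash
python3 -c "
from h import *
goal(-42.9,-27.8,42)
p=snap('wrist','w13.png')
"
```

```text
t 17.8 dockTCP [-47.3 -30.5  40.4] rot [-3.1365e+00 -3.0000e-03  1.8003e+00] F dock [-1.6  0.   0.1] gw 0.003 dq 0.005
tool shift mm [ 2.7  4.4 -1.6]
turn deg [-0.29 -0.17  0.06]
```

View pics/w13.png

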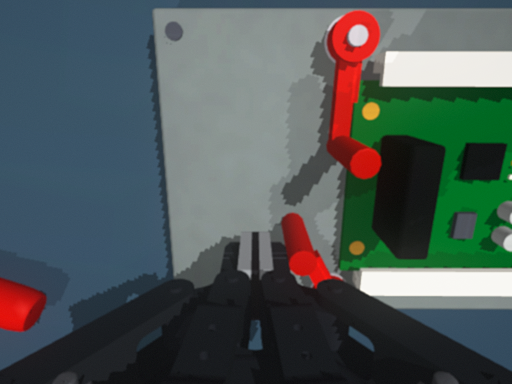

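Emit:
{"op": "drive_tool", "data": {
  "plan": [0.003,0.003,0,0,0,0,0,0.003,0.003,0,0,0,0,0,0.0025,0.003,0,0,0,0,0,0.002,0.003,0,0,0,0,0,0,0,0,0,0,0,0]
}}

```text
time: 18.48
tcp_pos: [514.1, 124.6, 40.8]
tcp_rot: [-3.139, -0.002, 1.799]
contact_force: [-0.8, -1.4, -0.7]
grip_width: 0.001
```

```bash
python3 -c "
from h import *
goal(-24,-18,41)
p=snap('wrist','w14.png')
"
```

```text
t 18.48 dockTCP [-34.2 -21.2  40.8] rot [-3.1388e+00 -2.0000e-03  1.7993e+00] F dock [-1.1 -1.2 -0.7] gw 0.001 dq 0.005
tool shift mm [ 3.2 10.2 -0.3]
turn deg [-0.16 -0.11 -0.  ]
```

View pics/w14.png

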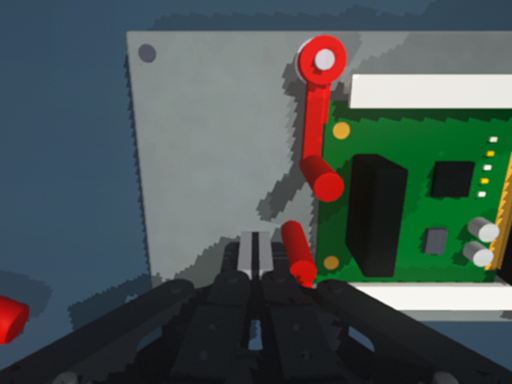

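Emit:
{"op": "drive_tool", "data": {
  "plan": [0.001,0.003,0,0,0,0,0,0.001,0.003,0,0,0,0,0,0.0005,0.002,0,0,0,0,0,0,0.002,0,0,0,0,0,0,0.001,0,0,0,0,0,0,0,0,0,0,0,0]
}}

```text
time: 19.27
tcp_pos: [522.2, 128.8, 40.5]
tcp_rot: [-3.134, -0.002, 1.799]
contact_force: [-7.3, -3.2, 4.8]
grip_width: 0.004
```

```bash
python3 -c "
from h import *
goal(-23.8,-18,41)
"
```

```text
t 19.27 dockTCP [-25.4 -18.9  40.5] rot [-3.1343e+00 -2.3000e-03  1.7990e+00] F dock [-7.8 -1.5  4.8] gw 0.004 dq 0.003
tool shift mm [ 0.9  1.6 -0.5]
turn deg [-0.42 -0.13 -0.02]
```

Emit:
{"op": "drive_tool", "data": {
  "plan": [0,0.0015,0,0,0,0,0,0,0.0015,0,0,0,0,0,0,0.0005,0,0,0,0,0,0,0,0,0,0,0,0]
}}

```text
time: 19.77
tcp_pos: [523.6, 129.3, 40.4]
tcp_rot: [-3.13, -0.003, 1.799]
contact_force: [-13.3, -4.7, 9.4]
grip_width: 0.002
```

```bash
python3 -c "
from h import *
goal(-23.8,-18,41)
p=snap('wrist','w15.png')
"
```

```text
t 19.77 dockTCP [-23.9 -18.7  40.4] rot [-3.1298e+00 -3.0000e-03  1.7991e+00] F dock [-14.1  -1.6   9.4] gw 0.002 dq 0.003
tool shift mm [ 0.7  0.1 -0.6]
turn deg [-0.67 -0.17 -0.02]
```

View pics/w15.png

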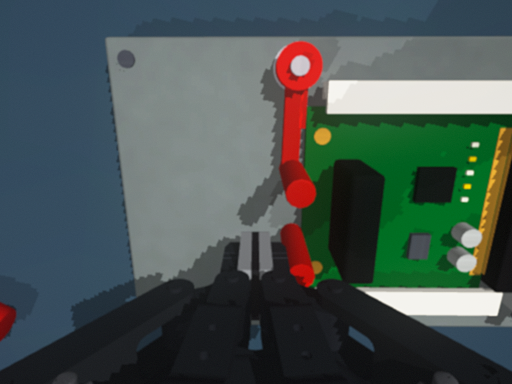

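Emit:
{"op": "drive_tool", "data": {
  "plan": [0,-0.008,0,0,0,0,0,0,-0.01,-0.005,0,0,0,0,0,-0.01,-0.02,0,0,0,0,0,-0.01,-0.03,0.6,0.2,0,0,0,-0.02,-0.04,0,0,0,0,0,0,-0.04,0,0,0,0,0,0,0,0,0,0,0]
}}

```text
time: 20.7
tcp_pos: [474.8, 117.7, 180.2]
tcp_rot: [-3.137, -0.008, 1.799]
contact_force: [0.8, 0.5, -0.4]
grip_width: -0.001
```

```bash
python3 - <<'E'
from h import *
goal(-80,-18,170)
p=snap('wrist','w16.png')
q=np.load('dock.npy');D=R.from_euler('z',q[2]).as_matrix()
im=p['pixels'].copy()
for X in [(-5,66,32),(-5,-66,32),(-5,18,65),(-5,-18,65),(21,0,58),(8,50,34),(8,-50,34)]:
    u=proj(p,D@np.array(X)+np.array([q[0],q[1],0])); cv2.drawMarker(im,tuple(int(a) for a in u),(255,0,255),0,12,1)
cv2.imwrite('pics/w16m.png',cv2.resize(im,(800,600)))
s=snap('scene','s16.png'); cv2.imwrite('pics/s16c.png',cv2.resize(s['pixels'][190:340,170:330],(640,600),interpolation=2))
E
```

```text
t 20.7 dockTCP [-74.1 -19.  180.2] rot [-3.1369 -0.0084  1.7993] F dock [ 0.9  0.3 -0.4] gw -0.001 dq 0.06
tool shift mm [ 0.9 -5.9 10.2]
turn deg [-0.27 -0.48 -0.  ]
```

View pics/w16m.png

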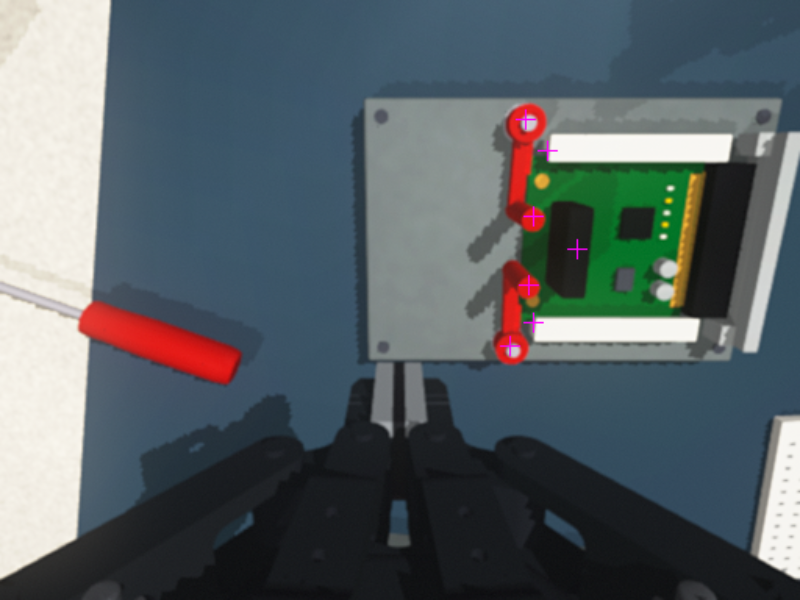

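View pics/s16c.png

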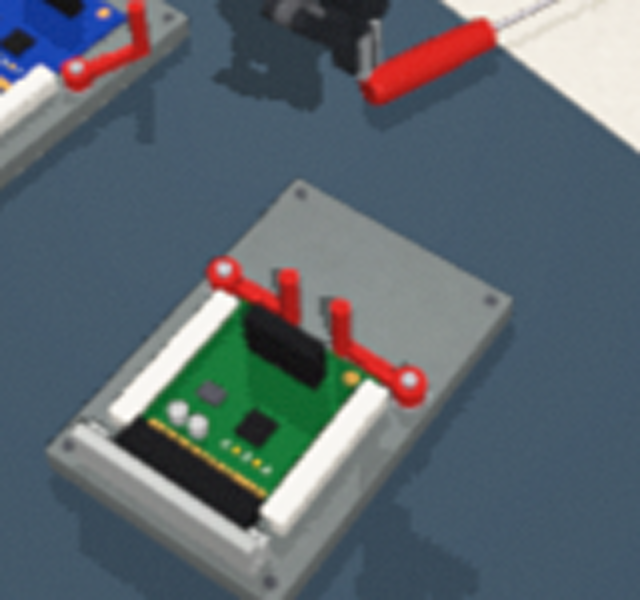

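```bash
python3 -c "
from h import *
st(); print(ctrl.close_job())"
```

```text
t 20.8 dockTCP [-76.5 -19.1 176.7] rot [-3.13   -0.0065  1.7993] F dock [-0.1  0.2 -0.8] gw -0.001 dq 0.029
the job is handed in; nothing more can be done
None
```

I gripped the handle of the larger green board, the one in the green dock. The small loose green board and the blue board were left alone. I slid it along the guides until it met the connector, with the handle at about 9 mm in the dock frame. About 3 N came back and both levers were still splayed out. I released it, then swung the left and then the right lever in with closed fingers. At each stop the push rose to about 14 N. Then I backed the arm clear and handed the job in at 20.8 s.

In the last wrist picture, both lever posts sit on the positions predicted for fully in, and the lever arms look about 2 degrees off square at most. The handle top sits at about the 21 mm home mark. The last force reading was near zero and the tool was over 170 mm up.

My fit of the dock from the fixed cameras was about 2 mm off sideways and 0.4 degrees off in angle compared with the wrist view. I corrected that before gripping, and no other check failed or disagreed.

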